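# Dock a parts bin and shut its two locking arms

### The arm

A 6-joint arm with a two-finger parallel gripper is mounted at the origin on a cart in front of the work surface, level with it; the furniture and walls round the work are solid. World frame = base frame: x ahead of the robot, y to its left, z up, the work surface at z = 0. Lengths are in m, angles in rad, forces in N, time in s.
With the tool pointing down it reaches from about 0.4 to 0.825 m from the base axis. Payload 7 kg.
Tool frame: the origin (TCP) lies midway between the tips of the shut fingers; the grasp point (between the pads) lies 19 mm behind it; z points along the fingers, y is the line along which they close (so a half turn about z gives the same grasp; the last joint's range is limited). The gripper opens to 88 mm and grips with 3 to 60 N. Pads are 19 mm wide; open, the fingers measure 130 mm over their backs; the gripper's body (78 mm by 193 mm) begins 47 mm behind the grasp point.
Start: joints at [-1.007, 0.359, 0.012, 0, -1.224, -0.288], TCP at [0.184, -0.649, 0.227] pointing down, gripper open.
Joint ranges: [-3.07, 3.07], [-1.43, 2.12], [-1.02, 1.25], [-3.03, 1.67], [-3.05, -0], [-3.03, 3.03]. Speed limits (rad/s): [2.39, 2.39, 3.01, 3.14, 3.14, 3.14].

### API

Orientations are given as [roll, pitch, yaw] about the fixed x, y, z axes, in that order (R = Rz(yaw) Ry(pitch) Rx(roll)).
In Python, from station import arm gives the robot as it stands.
- The arm moves only by the tool servo_tool, never from a script. Its argument "deltas" is a list of rows, each a list of 7 numbers: the closure, from -1 (fully open) to 1 (shut), then the shift along the tool's x, y, z in mm, then the turn, a rotation vector about the tool's x, y, z in degrees. In form: [[gripper, x, y, z, ax, ay, az], ...]. A call has 1 to 20 rows; each row shifts and turns the commanded pose from where the row before left it, along the tool's axes as they then stand; what a row does not reach is not made up. A row lasts 1/12 s, in which the tool goes at most 41.7 mm and 7.16 degrees, less where a joint would pass 70% of its speed; a pose out of reach is approached as far as the arm can. A call is refused whole if a number of a shift passes 41.7 or a number of a turn 7.16, either way. A call with a gripper value outside its range is refused whole. The fingers move at their own pace and stop on an object; "squeeze" is the grip in N (left out, the last holds). Time passes only in rows, so rows that do not move let the fingers close. It gives the time, the measured TCP pose, the force, the opening and the grip force at its end, in the units of the state.
- arm.get_state(): the state, without advancing time (a new reading comes with each control period).
- arm.grab_frame(name): name is "side" or "top"; returns a dict with "color" (420x560x3 uint8, red, green, blue), "K" (3x3 intrinsics, pixels), "distortion" ([k1, k2, p1, p2, k3] as OpenCV has them; the pictures are not rectified), "position" and "orientation" of the camera in the world. Camera axes: x right, y down, z forward; pixel columns grow to the right and rows downward; lengths in m; the calibration is good to about 2 mm. A picture is of the moment at which its call begins. There is no depth.
- arm.job_done(): hands the job in; it is judged then, once.
Trained networks look in a picture, given as the dict that the camera call returned (one of the last four; its "shot" number tells which), for a name from the list of things; names that differ only in an ending like _2 or _b are one class to them, and where a whole thing is asked for, a point or a joint stands for the part that bears it (a point fixed in the world has none). Each returns a list of dicts, best first, with "conf" (0 to 1); they miss things now and then, are a little off and sometimes report something else, mostly with a low value. They report only what shows in the picture. A call takes as long as a camera call.
- arm.recognise(query, picture): "at" ([x, y, z] in m, in the coordinates of the camera as it stood for that picture, good to about 4 mm: the middle of the surface that is visible of it).
The state is a dict: "t": time; "q": joint angles; "qd": joint speeds; "joint_efforts": joint torques, N m; "eef_pos": TCP position; "ee_rot": TCP orientation; "force": force on the tool from outside, world axes, zero at the start; "moment": the same for the moment, N m; "width": finger opening in m; "gripper_force": force on a finger pad.
Only numpy, scipy, OpenCV 4.12 (cv2) and the standard library are available. Lean on these libraries where they do the work, as an engineer would, in place of code of your own. Each camera call takes 0.05 s, during which the arm holds its last target. There are 200 camera calls.

### The job

Push the green parts bin back until it is fully home against the rear fence of its dock with the blue rails, and then swing each of the two yellow locking arms fully shut across the front of the bin by pushing on it with a fingertip. This is pushing work only: lift nothing, and leave the things lying around the dock where they are.

Things in the scene. Friction and masses are not known exactly. Their poses are not given: they have to be found in the camera images.
- dock: dock fixed to the worktop: dark metal base plate 200x200x6 mm, blue rear fence 50 mm high (face at x = +0.0825), two blue side rails 40 mm high (inner faces y = +-0.049, x = -0.04 to 0.082). Origin: centre of the plate's underside. x points from the open front to the fence, y to the left seen from the front, z up. Its place and yaw vary
- bin: small open green parts bin with flared rim, 125 (x) x 100 (y) x 58 mm high, about 0.4 kg, solid inside up to about 45 mm. Origin: centre of its underside, on the 6 mm base plate; x as the dock's x. Rim (46 to 58 mm up) at +-62 mm in x, +-50 mm in y; walls below it at +-57 and +-45 mm. Fully home, its origin is at x = +0.020 in the dock frame; it starts 30 to 50 mm short and slides at 2 to 5 N
- latch_left (a joint): angle of the left yellow locking arm (rad): 0 = shut across the front of the bin, at its hard stop; grows as it opens; 1.57 = pointing straight out of the dock's front; open stop 2.3. Shutting turns it counter-clockwise seen from above. Starts at 1.4 to 2.1. No spring, stays where left; friction 0.08 N m (about 2 N on its end)
- latch_left_pivot (a point): pivot of the left arm (+y side of the dock), at the arm's mid height; dock frame [-0.049, +0.078, 0.033]. The arm is a flat bar 14 mm wide, 24 to 42 mm above the worktop, reaching 62 mm from the pivot, with a round boss 22 mm across (to 47 mm high) at the pivot
- latch_left_end (a point): centre of the rounded free end of the left arm, 55 mm from its pivot, at the arm's mid height
- latch_right (a joint): angle of the right yellow locking arm (rad): 0 = shut across the front of the bin, at its hard stop; grows as it opens; 1.57 = pointing straight out of the dock's front; open stop 2.3. Shutting turns it clockwise seen from above. Starts at 1.4 to 2.1. No spring, stays where left; friction 0.08 N m (about 2 N on its end)
- latch_right_pivot (a point): pivot of the right arm (-y side of the dock), at the arm's mid height; dock frame [-0.049, -0.078, 0.033]. The arm is a flat bar 14 mm wide, 24 to 42 mm above the worktop, reaching 62 mm from the pivot, with a round boss 22 mm across (to 47 mm high) at the pivot
- latch_right_end (a point): centre of the rounded free end of the right arm, 55 mm from its pivot, at the arm's mid height
- loupe: small black waisted eye loupe, 37 mm across, 34 mm high, standing beside the dock. Origin: centre of its underside. Bystander
- grease_tin: round white tin with a green lid, 63 mm across, 35 mm high, standing beside the dock. Origin: centre of its underside. Bystander
- cassette_10: flat cream plastic cassette 20x70x5 mm lying on the worktop. Origin: centre of its underside, y along its length. Bystander
- usb_key: red USB stick 18x55x8 mm lying on the worktop. Origin: centre of its underside, y along its length. Bystander
- marker_1: white felt marker with a blue cap, 15x142x17 mm, lying beside the dock. Origin: centre of its underside, y along its length. Bystander

How it is judged:
On the way:
1. the bin is fully home (within 5 mm) while both arms still stand open (more than 0.6 rad) (x of bin in the frame of dock above 0.015 m and value of joint each of latch_left, latch_right above 0.6 rad), for 0.2 s.
At the end, for the whole second after the job is handed in: The bin stands flat on the dock within 5 mm of fully home and at rest, and both locking arms are shut to within 0.12 rad of their stops (x of bin in the frame of dock above 0.015 m and value of joint each of latch_left, latch_right below 0.12 rad and height (world z) of bin below 0.01 m and angle between bin's own z axis and vertical below 0.06 rad and linear speed of bin below 0.01 m/s); the robot touches nothing.
It fails at once if the bin is lifted more than 12 mm off the dock or tipped by more than 0.25 rad (height (world z) of bin above 0.018 m or angle between bin's own z axis and vertical above 0.25 rad).
It fails at once if a bystander (loupe, tin, cassette, USB stick, marker) is moved more than 20 mm (distance of any of loupe, grease_tin, cassette_10, usb_key, marker_1 from where it was at the start of the episode above 0.02 m).
It also fails if it takes over 58 s, if anything falls off the work surface, if the arm or the gripper's body presses on something with over 40 N, if the wrist force passes 120 N, or if a joint passes its speed limit or range.

## Working session

There is one attempt and no reset: what is moved stays moved. The work goes in short steps, Python scripts to look and compute and a tool call to move; the robot and the scene stay as the last step left them, time stands still between calls to the robot, and variables do not carry over. Pictures are saved under pics/ and viewed, at most 10 in all, crops included, and the job is handed in when it is done.

Besides the shell and the picture viewer there is one more tool, called after ">>>" as a command line: name --pt "numbers of a row" for each row, then --argument value for the rest. servo_tool: Moves the arm, as the interface text tells. Its arguments: {"type":"object","properties":{"deltas":{"type":"array","items":{"type":"array","items":{"type":"number"}}},"squeeze":{"type":"number"}},"required":["deltas"]}

```bash
mkdir -p pics; cat > h.py <<'E'
import numpy as np, cv2
from scipy.spatial.transform import Rotation as R
from station import arm
def rot(o):
    o=np.array(o,float)
    if o.shape==(3,3): return o
    return R.from_euler('xyz',o).as_matrix() if o.size==3 else R.from_quat(o).as_matrix()
def world(p,f): return rot(f['orientation'])@np.array(p)+np.array(f['position'])
def proj(P,f):
    Rm=rot(f['orientation']); c=(np.atleast_2d(P)-np.array(f['position']))@Rm
    return cv2.projectPoints(c,np.zeros(3),np.zeros(3),np.array(f['K']),np.array(f['distortion']))[0][:,0]
def ray(uv,f,z):
    n=cv2.undistortPoints(np.array(uv,float).reshape(-1,1,2),np.array(f['K']),np.array(f['distortion']))[:,0]
    d=np.c_[n,np.ones(len(n))]@rot(f['orientation']).T; p=np.array(f['position'])
    return p+d*((z-p[2])/d[:,2])[:,None]
E
python3 - <<'E'
from h import *
s=arm.get_state(); print(s['t'],s['eef_pos'],s['ee_rot'],s['width'],s['force'])
for n in ('top','side'):
    f=arm.grab_frame(n); cv2.imwrite(f'pics/{n}0.png',f['color'][:,:,::-1])
    print(n,f['position'],f['orientation'],f['K'])
    for q in ['dock','bin','latch_left','latch_left_pivot','latch_left_end','latch_right_pivot','latch_right_end','loupe','grease_tin','cassette_10','usb_key','marker_1']:
        print(q,[(np.round(world(r['at'],f),3),round(r['conf'],2)) for r in arm.recognise(q,f)[:3]])
E
```

```text
0.0 [ 0.18367394 -0.64904869  0.2256525 ] [ 3.14003422e+00 -1.27992491e-04 -2.86587791e+00] 0.08747369617671093 [ 0.78948833 -0.79046003 -0.43061153]
top [ 0.45276191 -0.00434226  1.1583526 ] [-3.07047089 -0.00395233 -1.5867142 ] [[521.38554605   0.         281.75163369]
 [  0.         521.38554605 217.85909266]
 [  0.           0.           1.        ]]
dock [(array([0.574, 0.03 , 0.005]), 0.81)]
bin [(array([0.545, 0.033, 0.006]), 0.6), (array([0.497, 0.122, 0.035]), 0.38)]
latch_left [(array([0.497, 0.12 , 0.04 ]), 0.59)]
latch_left_pivot [(array([0.571, 0.024, 0.004]), 0.87), (array([ 0.59 , -0.128,  0.036]), 0.46)]
latch_left_end [(array([0.496, 0.12 , 0.037]), 0.6)]
latch_right_pivot [(array([0.576, 0.032, 0.003]), 0.71), (array([ 0.59 , -0.129,  0.037]), 0.32)]
latch_right_end [(array([ 0.487, -0.041,  0.041]), 0.46), (array([0.547, 0.032, 0.004]), 0.44)]
loupe [(array([0.599, 0.167, 0.026]), 0.58), (array([ 0.484, -0.043,  0.039]), 0.36)]
grease_tin [(array([ 0.59 , -0.126,  0.038]), 0.72)]
cassette_10 [(array([0.445, 0.212, 0.008]), 0.6)]
usb_key [(array([ 0.426, -0.159,  0.004]), 0.46)]
marker_1 [(array([ 0.627, -0.207,  0.015]), 0.65), (array([0.493, 0.123, 0.035]), 0.18)]
side [0.16620089 0.82590396 0.47543361] [-1.97822728  0.00811927 -2.76518072] [[514.4994675    0.         275.79315756]
 [  0.         514.4994675  208.76905705]
 [  0.           0.           1.        ]]
dock [(array([0.552, 0.086, 0.016]), 0.87)]
bin [(array([0.542, 0.024, 0.048]), 0.91)]
latch_left [(array([0.488, 0.123, 0.042]), 0.57)]
latch_left_pivot [(array([0.55 , 0.092, 0.019]), 0.95)]
latch_left_end [(array([0.492, 0.124, 0.043]), 0.79)]
latch_right_pivot [(array([0.551, 0.089, 0.014]), 0.97)]
latch_right_end [(array([ 0.474, -0.037,  0.039]), 0.7)]
loupe []
grease_tin [(array([ 0.585, -0.125,  0.037]), 0.85)]
cassette_10 [(array([0.449, 0.212, 0.008]), 0.74)]
usb_key []
marker_1 [(array([ 0.62 , -0.239,  0.014]), 0.54)]
```

```bash
python3 -c "
import cv2
a=cv2.imread('pics/top0.png'); cv2.imwrite('pics/top0c.png',cv2.resize(a[90:300,150:430],None,fx=2.8,fy=2.8,interpolation=cv2.INTER_CUBIC))"
```

```text
(no output)
```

View pics/top0c.png

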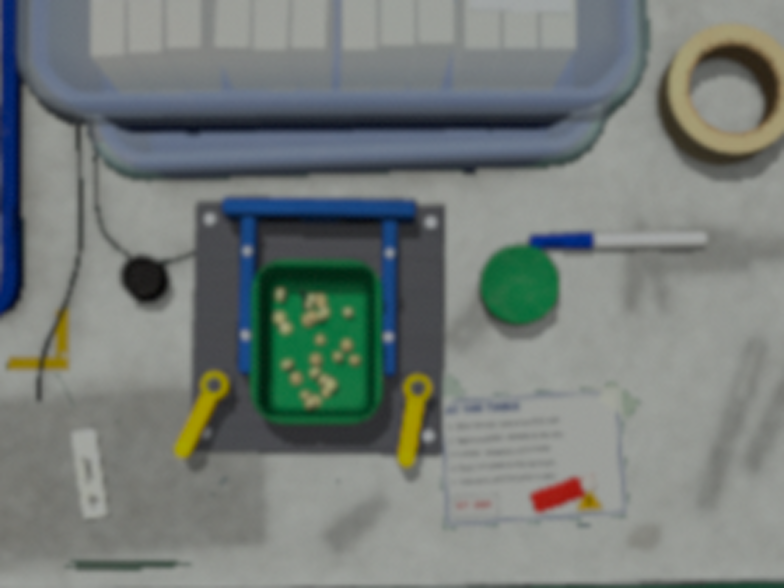

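View pics/side0.png

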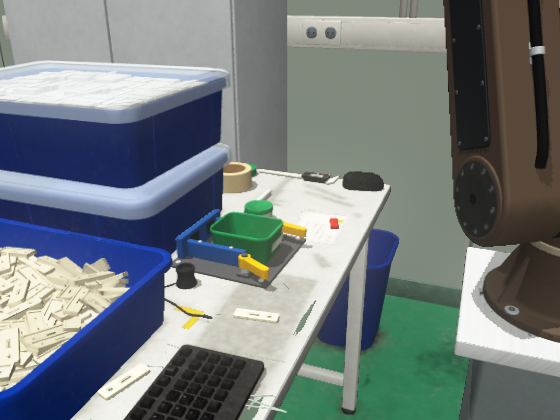

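The top crop shows the plate with corners at about (197,204), (444,205), (441,454) and (190,451). The pivots are at (214,384) and (417,386), the arm ends at about (183,450) and (406,461), and the bin rim spans 252–383 by 260–425. The side view agrees with this. Next I'll fit the dock pose.

```bash
python3 - <<'E'
from h import *
from scipy.optimize import least_squares
f=arm.grab_frame('top')
c=lambda l:(np.array(l,float)+.5)/2.8-.5+[150,90]
pl=ray(c([(197,204),(444,205),(441,454),(190,451)]),f,.006)
pv=ray(c([(214,384),(417,386)]),f,.047)
W=np.r_[pl,pv][:,:2]
D=np.array([(.1,.1),(.1,-.1),(-.1,-.1),(-.1,.1),(-.049,.078),(-.049,-.078)])
T=lambda p,d:d@np.array([[np.cos(p[2]),np.sin(p[2])],[-np.sin(p[2]),np.cos(p[2])]])+p[:2]
r=least_squares(lambda p:(T(p,D)-W).ravel(),[.57,.03,0]); p=r.x
print('dock',p,'resid mm',np.round((T(p,D)-W)*1e3,1).tolist())
inv=lambda w:(w-p[:2])@np.array([[np.cos(p[2]),-np.sin(p[2])],[np.sin(p[2]),np.cos(p[2])]])
rim=ray(c([(258,262),(380,262),(382,423),(252,422)]),f,.064)[:,:2]
print('rim dock',inv(rim).round(4).tolist())
ends=ray(c([(183,450),(406,461)]),f,.042)[:,:2]
print('arm tips dock',inv(ends).round(4).tolist(), ends)
g=arm.grab_frame('side')
for n,d in (('front rim',(-.1+.01,0)),('fence',(.0825,0)),('pivL',(-.049,.078)),('pivR',(-.049,-.078)),('stageF',(-.16,0))): print(n,T(p,np.array([d])).round(4))
im=f['color'].copy()
P=np.c_[T(p,D),[.006]*4+[.047]*2]
print('side px pivots',proj(P[4:],g).round(0).tolist())
for k,ff in (('top',f),('side',g)):
  im=ff['color'].copy()
  for u in proj(np.r_[P,np.c_[rim,[.064]*4]],ff): cv2.circle(im,tuple(int(x) for x in u),1,(255,0,255),-1)
  im=im[90:300,150:430] if k=='top' else im[180:320,140:350]
  cv2.imwrite(f'pics/{k}1.png',cv2.resize(im[:,:,::-1],None,fx=2.8,fy=2.8))
E
```

```text
dock [ 0.5606757   0.03048506 -0.0280394 ] resid mm [[2.4, 1.8], [0.8, -0.9], [-0.8, -1.5], [-0.6, 0.5], [-0.6, 0.7], [-1.1, -0.5]]
rim dock [[0.0435, 0.0442], [0.0446, -0.048], [-0.0769, -0.0509], [-0.0774, 0.0465]]
arm tips dock [[-0.0989, 0.1007], [-0.1051, -0.0699]] [[ 0.46464385  0.13387238]
 [ 0.45366189 -0.03640213]]
front rim [[0.4707 0.033 ]]
fence [[0.6431 0.0282]]
pivL [[0.5139 0.1098]]
pivR [[ 0.5095 -0.0461]]
stageF [[0.4007 0.035 ]]
side px pivots [[243.0, 254.0], [278.0, 220.0]]
```

View pics/side1.png

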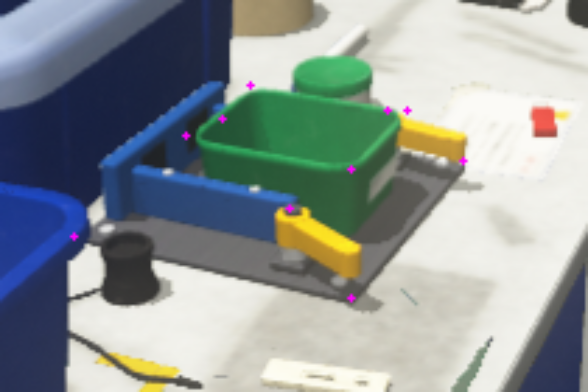

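>>> servo_tool --pt "1 0 0 0 0 0 5.8" --pt "1 0 0 0 0 0 5.8" --pt "1 0 0 0 0 0 5.8" --pt "1 -24 33 0 0 0 0" --pt "1 -24 33 0 0 0 0" --pt "1 -24 33 0 0 0 0" --pt "1 -24 33 0 0 0 0" --pt "1 -24 33 0 0 0 0" --pt "1 -24 33 0 0 0 0" --pt "1 -24 33 0 0 0 0" --pt "1 -24 33 0 0 0 0" --pt "1 -24 33 0 0 0 0" --pt "1 -24 33 0 0 0 0"

```text
t: 2.48
eef_pos: [0.4338, -0.3245, 0.227]
ee_rot: [-3.141, 0.001, 3.114]
force: [1.2, -0.6, 0.0]
width: 0.0067
gripper_force: 0.0
```

>>> servo_tool --pt "1 0 40 0 0 0 0" --pt "1 0 40 0 0 0 0" --pt "1 0 40 0 0 0 0" --pt "1 0 40 0 0 0 0" --pt "1 0 40 0 0 0 0" --pt "1 0 40 0 0 0 0" --pt "1 0 40 0 0 0 0" --pt "1 0 40 0 0 0 0" --pt "1 0 20 0 0 0 0" --pt "1 0 0 0 0 0 0"

```text
t: 3.32
eef_pos: [0.4428, 0.0169, 0.227]
ee_rot: [3.141, 0.001, 3.117]
force: [0.5, -0.3, -0.5]
width: 0.0005
gripper_force: 0.0
```

```bash
cat >> h.py <<'E'
DK=(.5607,.0305,-.028)
def st():
    s=arm.get_state(); p=np.array(s['eef_pos']); c,n=np.cos(DK[2]),np.sin(DK[2]); d=p[:2]-DK[:2]
    print('t',round(s['t'],2),'dock mm',np.round([1e3*(c*d[0]+n*d[1]),1e3*(-n*d[0]+c*d[1]),1e3*p[2]],1),'rot',np.round(s['ee_rot'],3),'F',np.round(s['force'],1),'w',round(s['width'],4))
E
python3 -c "
from h import *
st()"
```

```text
t 3.32 dock mm [-117.5  -16.9  227. ] rot [3.141e+00 1.000e-03 3.117e+00] F [ 0.5 -0.3 -0.5] w 0.0005
```

>>> servo_tool --pt "1 0 17 39 0 0 0" --pt "1 0 0 40 0 0 0" --pt "1 0 0 40 0 0 0" --pt "1 0 0 40 0 -6.7 0" --pt "1 0 0 0 0 -6.7 0" --pt "1 0 0 0 0 -6.6 0" --pt "1 0 0 0 0 0 0"

```text
t: 3.9
eef_pos: [0.4586, 0.0285, 0.0956]
ee_rot: [-3.14, 0.278, 3.111]
force: [2.0, 0.5, 1.9]
width: 0.0003
gripper_force: 0.0
```

```bash
python3 -c "
from h import *
st()"
```

```text
t 3.9 dock mm [-102.1   -4.9   95.6] rot [-3.14   0.278  3.111] F [2.  0.5 1.9] w 0.0003
```

>>> servo_tool --pt "1 5.6 1 12 0 0 0" --pt "1 5.6 1 12 0 0 0" --pt "1 5.6 1 12 0 0 0" --pt "1 5.6 1 12 0 0 0" --pt "1 5.6 1 12 0 0 0" --pt "1 0 0 0 0 -3 0" --pt "1 0 0 0 0 0 0"

```text
t: 4.48
eef_pos: [0.4678, 0.0267, 0.0579]
ee_rot: [3.125, 0.249, 3.109]
force: [-0.4, 0.7, 0.5]
width: 0.0003
gripper_force: 0.0
```

```bash
python3 -c "
from h import *
st(); print(arm.get_state()['q'])
f=arm.grab_frame('side'); cv2.imwrite('pics/s2.png',cv2.resize(f['color'][60:330,120:450,::-1],None,fx=2,fy=2))"
```

```text
t 4.48 dock mm [-92.7  -6.4  57.9] rot [3.125 0.249 3.109] F [-0.4  0.7  0.5] w 0.0003
[ 0.54228136  0.07877149 -1.01529154  0.44138406 -0.28347935 -2.55574704]
```

View pics/s2.png

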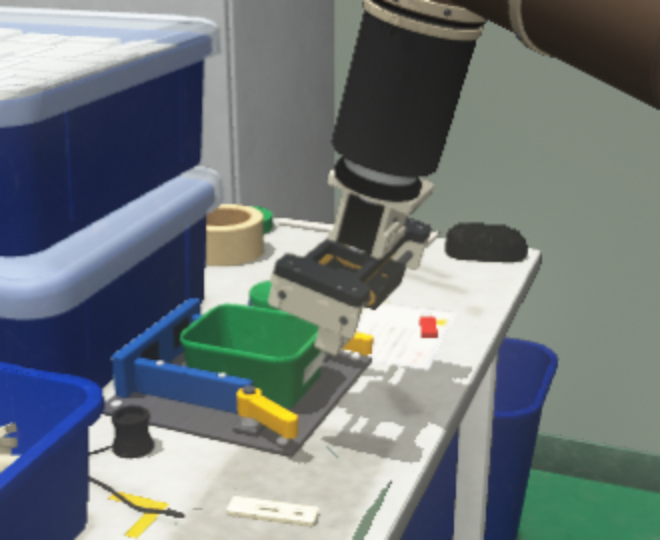

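The wrist is at the q3 limit with the 16° tilt (q3 = -1.015), and the finger is just in front of the rim. I'll rise, straighten up, and come in lower with a smaller tilt.

>>> servo_tool --pt "1 -3 0 -13 0 3.6 0" --pt "1 -2 0 -13 0 3.6 0" --pt "1 -2 2 -13 0 3.6 0" --pt "1 0 2 -13 0 3.5 0" --pt "1 8 0 0 0 0 0" --pt "1 8 0 0 0 0 0" --pt "1 6 0 0 0 0 0" --pt "1 0 0 0 0 0 0"

```text
t: 5.2
eef_pos: [0.443, 0.0269, 0.1067]
ee_rot: [3.132, 0.018, 3.11]
force: [0.1, -0.0, -0.3]
width: 0.0
gripper_force: 0.0
```

```bash
python3 -c "
from h import *
st(); print(np.round(arm.get_state()['q'],3))"
```

```text
t 5.2 dock mm [-117.6   -6.9  106.7] rot [3.132 0.018 3.11 ] F [ 0.1 -0.  -0.3] w 0.0
[ 5.080e-01  8.500e-02 -6.580e-01  1.000e-03 -8.080e-01 -2.111e+00]
```

>>> servo_tool --pt "1 0 2 18 0.5 -1 0" --pt "1 0 2 18 0 0 0" --pt "1 0 2 18 0 0 0" --pt "1 0 1 18 0 0 0" --pt "1 0 0 16 0 0 0" --pt "1 0 0 0 0 0 0"

```text
t: 5.7
eef_pos: [0.4463, 0.0338, 0.0172]
ee_rot: [-3.141, 0.033, 3.111]
force: [-0.5, -0.9, 0.3]
width: 0.0005
gripper_force: 0.0
```

```bash
python3 -c "
from h import *
st(); print(np.round(arm.get_state()['q'],3))"
```

```text
t 5.7 dock mm [-1.145e+02  1.000e-01  1.720e+01] rot [-3.141  0.033  3.111] F [-0.5 -0.9  0.3] w 0.0005
[ 0.535  0.233 -0.778  0.036 -0.533 -2.167]
```

>>> servo_tool --pt "1 -12 0 0 0 -3 0" --pt "1 -12 0 0 0 -3 0" --pt "1 0 0 -3 0 -3 0" --pt "1 0 0 0 0 0 0"

```text
t: 6.03
eef_pos: [0.4697, 0.0321, 0.0241]
ee_rot: [-3.139, 0.191, 3.112]
force: [-2.1, -2.1, -0.1]
width: 0.0001
gripper_force: 0.0
```

```bash
python3 -c "
from h import *
st(); print(np.round(arm.get_state()['q'],3))"
```

```text
t 6.03 dock mm [-91.   -0.9  24.1] rot [-3.139  0.191  3.112] F [-2.1 -2.1 -0.1] w 0.0001
[ 0.544  0.177 -0.987  0.406 -0.268 -2.53 ]
```

>>> servo_tool --pt "1 -3.5 0.5 3 0 0 0" --pt "1 -3.5 0.5 3 0 -1 0" --pt "1 0 0 0 0 -1 0"

```text
t: 6.28
eef_pos: [0.4844, 0.0336, 0.0241]
ee_rot: [3.138, 0.216, 3.11]
force: [-1.7, 0.3, -1.6]
width: 0.0002
gripper_force: 1.0
```

```bash
python3 -c "
from h import *
st(); print(np.round(arm.get_state()['q'],3))"
```

```text
t 6.28 dock mm [-76.4   1.   24.1] rot [3.138 0.216 3.11 ] F [-1.7  0.3 -1.6] w 0.0002
[ 0.506  0.185 -1.015  0.535 -0.211 -2.624]
```

>>> servo_tool --pt "1 -4.9 0 1.1 0 0 0" --pt "1 -4.9 0 1.1 0 0 0" --pt "1 -4.9 0 1.1 0 0 0" --pt "1 0 0 0 0 0 0"

```text
t: 6.62
eef_pos: [0.501, 0.0342, 0.0246]
ee_rot: [3.137, 0.217, 3.109]
force: [-0.2, -0.4, -0.8]
width: 0.0006
gripper_force: 0.1
```

```bash
python3 -c "
from h import *
st(); print(np.round(arm.get_state()['q'],3))
f=arm.grab_frame('side'); cv2.imwrite('pics/s3.png',cv2.resize(f['color'][180:320,140:350,::-1],None,fx=2.8,fy=2.8))"
```

```text
t 6.62 dock mm [-59.8   2.   24.6] rot [3.137 0.217 3.109] F [-0.2 -0.4 -0.8] w 0.0006
[ 0.5    0.209 -0.966  0.477 -0.231 -2.559]
```

View pics/s3.png

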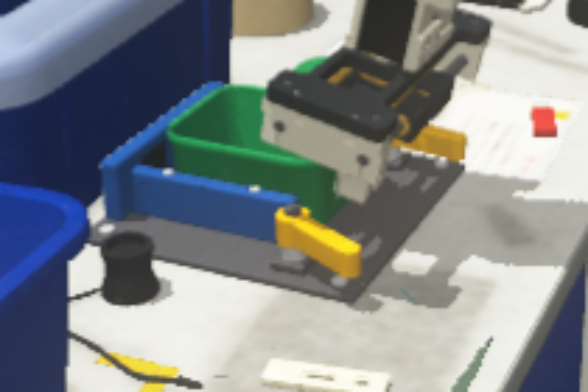

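The bin is sliding back flat: its rear-left rim moved from (200,135) to about (170,125). I'll keep pushing.

>>> servo_tool --pt "1 -3.9 0 0.9 0 0 0" --pt "1 -3.9 0 0.9 0 0 0" --pt "1 -2.9 0 0.7 0 0 0" --pt "1 0 0 0 0 0 0"

```text
t: 7.0
eef_pos: [0.5107, 0.0333, 0.0241]
ee_rot: [3.137, 0.217, 3.109]
force: [0.4, -0.4, -0.2]
width: 0.0005
gripper_force: 0.2
```

>>> servo_tool --pt "1 -2 0 0.4 0 0 0" --pt "1 0 0 0 0 0 0"

```text
t: 7.17
eef_pos: [0.5122, 0.033, 0.0241]
ee_rot: [3.138, 0.216, 3.109]
force: [-1.9, -1.5, 0.7]
width: 0.0007
gripper_force: 0.7
```

>>> servo_tool --pt "1 -2 0 0.4 0 0 0" --pt "1 0 0 0 0 0 0"

```text
t: 7.33
eef_pos: [0.5142, 0.033, 0.0241]
ee_rot: [3.138, 0.216, 3.11]
force: [-2.6, -1.3, -0.4]
width: 0.0006
gripper_force: 0.9
```

```bash
python3 -c "
from h import *
st()"
```

```text
t 7.33 dock mm [-46.5   1.2  24.1] rot [3.138 0.216 3.11 ] F [-2.6 -1.3 -0.4] w 0.0006
```

Push on in 2 mm steps until the force rises.

>>> servo_tool --pt "1 -2 0 0.4 0 0 0" --pt "1 0 0 0 0 0 0"

```text
t: 7.5
eef_pos: [0.5164, 0.033, 0.0242]
ee_rot: [3.138, 0.216, 3.11]
force: [-2.4, -1.3, -1.9]
width: 0.0002
gripper_force: 0.9
```

>>> servo_tool --pt "1 -2 0 0.4 0 0 0" --pt "1 0 0 0 0 0 0"

```text
t: 7.67
eef_pos: [0.5185, 0.033, 0.0242]
ee_rot: [3.137, 0.216, 3.11]
force: [-1.2, -1.0, -0.6]
width: 0.0003
gripper_force: 0.9
```

>>> servo_tool --pt "1 -1 0 0.2 0 0 0" --pt "1 0 0 0 0 0 0"

```text
t: 7.83
eef_pos: [0.5194, 0.0329, 0.0242]
ee_rot: [3.138, 0.216, 3.109]
force: [-1.3, 0.5, -1.4]
width: 0.0002
gripper_force: 0.9
```

>>> servo_tool --pt "1 -2 0 0.4 0 0 0" --pt "1 0 0 0 0 0 0"

```text
t: 8.0
eef_pos: [0.5199, 0.0321, 0.0237]
ee_rot: [3.139, 0.214, 3.109]
force: [-9.7, 1.2, 4.0]
width: 0.0004
gripper_force: 4.4
```

>>> servo_tool --pt "1 -1.5 0 0.3 0 0 0" --pt "1 0 0 0 0 0 0"

```text
t: 8.17
eef_pos: [0.5201, 0.0315, 0.0234]
ee_rot: [3.14, 0.213, 3.11]
force: [-16.5, 4.1, 7.3]
width: 0.0007
gripper_force: 7.6
```

```bash
python3 -c "
from h import *
st()
f=arm.grab_frame('side'); cv2.imwrite('pics/s4.png',cv2.resize(f['color'][180:320,140:350,::-1],None,fx=2.8,fy=2.8))"
```

```text
t 8.17 dock mm [-40.6  -0.1  23.4] rot [3.14  0.213 3.11 ] F [-16.5   4.1   7.3] w 0.0007
```

View pics/s4.png

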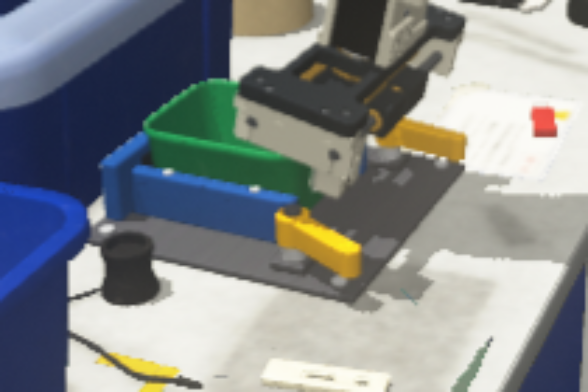

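Contact is firm at 16 N, so the bin is home against the fence with both arms still open. I'll retreat, straighten up, rise, and go to the outer side of the left arm.

>>> servo_tool --pt "1 10 0 -2 0 0 0" --pt "1 15 0 -3 0 3 0" --pt "1 12 0 -3 0 3 0" --pt "1 5 0 -20 0 3 0" --pt "1 5 0 -25 0 3.2 0" --pt "1 0 0 -25 0 0 0" --pt "1 0 0 0 0 0 0"

```text
t: 8.8
eef_pos: [0.4775, 0.0351, 0.0989]
ee_rot: [3.135, 0.018, 3.111]
force: [0.1, 0.2, -0.3]
width: 0.0006
gripper_force: 0.0
```

```bash
python3 -c "
from h import *
st(); print(np.round(arm.get_state()['q'],3))"
```

```text
t 8.8 dock mm [-83.3   2.2  98.9] rot [3.135 0.018 3.111] F [ 0.1  0.2 -0.3] w 0.0006
[ 0.489  0.154 -0.6    0.005 -0.798 -2.094]
```

>>> servo_tool --pt "1 3 25 0 0 0 0" --pt "1 3 25 0 0 0 0" --pt "1 3 25 0 0 0 0" --pt "1 3 25 0 0 0 0" --pt "1 3 25 0 0 0 0" --pt "1 2 25 0 0 0 0" --pt "1 0 0 17 0 0 0" --pt "1 0 0 17 0 0 0" --pt "1 0 0 17 0 0 0" --pt "1 0 0 18 0 0 0" --pt "1 0 0 0 0 0 0"

```text
t: 9.72
eef_pos: [0.4604, 0.1832, 0.0225]
ee_rot: [3.141, 0.007, 3.11]
force: [0.4, -0.3, -0.1]
width: 0.0004
gripper_force: 0.0
```

```bash
python3 -c "
from h import *
st()"
```

```text
t 9.72 dock mm [-104.6  149.8   22.5] rot [3.141 0.007 3.11 ] F [ 0.4 -0.3 -0.1] w 0.0004
```

>>> servo_tool --pt "1 -6 -12 0 0 0 0" --pt "1 0 -12 0 0 0 0" --pt "1 0 -12 0 0 0 0" --pt "1 0 -12 0 0 0 0" --pt "1 0 -12 0 0 0 0" --pt "1 0 -12 0 0 0 0" --pt "1 0 -12 0 0 0 0" --pt "1 0 0 0 0 0 0"

```text
t: 10.38
eef_pos: [0.4641, 0.0974, 0.0251]
ee_rot: [3.14, 0.009, 3.108]
force: [-0.6, -0.1, -0.1]
width: 0.0006
gripper_force: 0.0
```

>>> servo_tool --pt "1 0 -8 0 0 0 0" --pt "1 0 -8 0 0 0 0" --pt "1 0 -8 0 0 0 0" --pt "1 -5 -2 0 0 0 0" --pt "1 -5 0 0 0 0 0" --pt "1 -5 0 0 0 0 0" --pt "1 -5 0 0 0 0 0" --pt "1 0 0 0 0 0 0"

```text
t: 11.05
eef_pos: [0.4846, 0.0729, 0.0248]
ee_rot: [3.14, 0.009, 3.109]
force: [-0.9, -0.2, -0.1]
width: 0.0004
gripper_force: 0.6
```

```bash
python3 -c "
from h import *
st()
f=arm.grab_frame('side'); cv2.imwrite('pics/s5.png',cv2.resize(f['color'][180:320,140:350,::-1],None,fx=2.8,fy=2.8))"
```

```text
t 11.05 dock mm [-77.3  40.2  24.8] rot [3.14  0.009 3.109] F [-0.9 -0.2 -0.1] w 0.0004
```

View pics/s5.png

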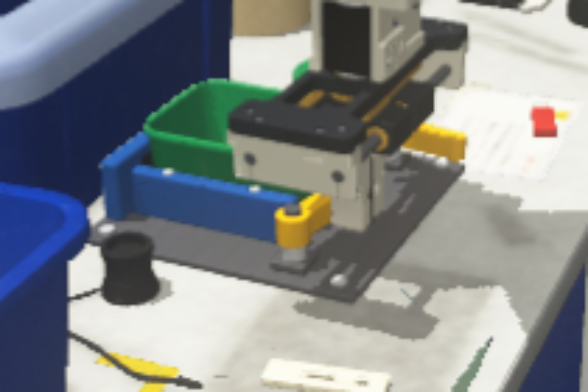

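The left arm has swung most of the way shut, with the finger in front of it. I'll press on to the stop.

>>> servo_tool --pt "1 -4 0 0 0 0 0" --pt "1 -4 0 0 0 0 0" --pt "1 -2 0 0 0 0 0" --pt "1 0 0 0 0 0 0"

```text
t: 11.43
eef_pos: [0.4946, 0.0731, 0.0252]
ee_rot: [3.139, 0.01, 3.11]
force: [0.6, -0.2, 0.9]
width: 0.0004
gripper_force: 0.3
```

>>> servo_tool --pt "1 -2 0 0 0 0 0" --pt "1 -1 0 0 0 0 0" --pt "1 0 0 0 0 0 0"

```text
t: 11.68
eef_pos: [0.4952, 0.0727, 0.025]
ee_rot: [3.139, 0.007, 3.109]
force: [-9.5, 2.9, 5.3]
width: 0.0003
gripper_force: 4.7
```

>>> servo_tool --pt "1 -2 0 0 0 0 0" --pt "1 -1 0 0 0 0 0" --pt "1 0 0 0 0 0 0"

```text
t: 11.93
eef_pos: [0.4954, 0.0722, 0.0246]
ee_rot: [3.141, 0.003, 3.109]
force: [-20.3, 9.1, 12.4]
width: 0.0007
gripper_force: 10.3
```

It hits the stop at TCP dock x of about -66, which matches the arm's front face at -56. Now the right arm.

>>> servo_tool --pt "1 10 0 0 0 0 0" --pt "1 12 0 0 0 0 0" --pt "1 10 0 -20 0 0 0" --pt "1 4 0 -25 0 0 0" --pt "1 0 0 -25 0 0 0" --pt "1 0 -25 0 0 0 0" --pt "1 0 -25 0 0 0 0" --pt "1 0 -25 0 0 0 0" --pt "1 0 -25 0 0 0 0" --pt "1 0 -25 0 0 0 0" --pt "1 0 -25 0 0 0 0" --pt "1 0 -20 0 0 0 0" --pt "1 0 -10 0 0 0 0" --pt "1 0 0 0 0 0 0"

```text
t: 13.1
eef_pos: [0.4579, -0.1076, 0.0947]
ee_rot: [3.139, 0.011, 3.108]
force: [0.7, 0.6, 1.6]
width: 0.0002
gripper_force: 0.0
```

```bash
python3 -c "
from h import *
st()"
```

```text
t 13.1 dock mm [ -98.9 -140.9   94.7] rot [3.139 0.011 3.108] F [0.7 0.6 1.6] w 0.0002
```

>>> servo_tool --pt "1 0 0 17 0 0 0" --pt "1 0 0 17 0 0 0" --pt "1 0 0 17 0 0 0" --pt "1 0 0 17 0 0 0" --pt "1 0 0 0 0 0 0" --pt "1 0 12 0 0 0 0" --pt "1 0 12 0 0 0 0" --pt "1 0 12 0 0 0 0" --pt "1 0 12 0 0 0 0" --pt "1 0 12 0 0 0 0" --pt "1 0 10 0 0 0 0" --pt "1 0 10 0 0 0 0" --pt "1 0 10 0 0 0 0" --pt "1 0 10 0 0 0 0" --pt "1 0 0 0 0 0 0"

```text
t: 14.35
eef_pos: [0.4617, -0.0043, 0.0269]
ee_rot: [3.138, 0.01, 3.111]
force: [-1.8, 2.4, -0.8]
width: 0.0002
gripper_force: 1.2
```

```bash
python3 -c "
from h import *
st()"
```

```text
t 14.35 dock mm [-98.  -37.6  26.9] rot [3.138 0.01  3.111] F [-1.8  2.4 -0.8] w 0.0002
```

>>> servo_tool --pt "1 -5 0 0 0 0 0" --pt "1 -5 0 0 0 0 0" --pt "1 -5 0 0 0 0 0" --pt "1 -5 0 0 0 0 0" --pt "1 -5 0 0 0 0 0" --pt "1 -3 0 0 0 0 0" --pt "1 0 0 0 0 0 0"

```text
t: 14.93
eef_pos: [0.4903, -0.0071, 0.027]
ee_rot: [3.139, 0.01, 3.11]
force: [0.4, 0.1, -0.3]
width: 0.0007
gripper_force: 0.0
```

```bash
python3 -c "
from h import *
st()"
```

```text
t 14.93 dock mm [-69.3 -39.6  27. ] rot [3.139 0.01  3.11 ] F [ 0.4  0.1 -0.3] w 0.0007
```

>>> servo_tool --pt "1 -3 0 0 0 0 0" --pt "1 -1 0 0 0 0 0" --pt "1 0 0 0 0 0 0"

```text
t: 15.18
eef_pos: [0.4927, -0.0075, 0.0268]
ee_rot: [3.139, 0.008, 3.109]
force: [-3.5, 1.2, 1.3]
width: 0.0002
gripper_force: 1.7
```

>>> servo_tool --pt "1 -2 0 0 0 0 0" --pt "1 -1 0 0 0 0 0" --pt "1 0 0 0 0 0 0"

```text
t: 15.43
eef_pos: [0.4928, -0.0079, 0.0263]
ee_rot: [3.14, 0.004, 3.109]
force: [-12.6, 4.9, 8.5]
width: 0.0007
gripper_force: 6.3
```

>>> servo_tool --pt "1 -1.5 0 0 0 0 0" --pt "1 0 0 0 0 0 0"

```text
t: 15.6
eef_pos: [0.493, -0.0081, 0.0261]
ee_rot: [3.14, 0.002, 3.108]
force: [-16.6, 7.8, 10.8]
width: 0.0005
gripper_force: 8.6
```

The right arm is at its stop too. I'll retreat clear and look.

>>> servo_tool --pt "1 10 0 0 0 0 0" --pt "1 12 0 0 0 0 0" --pt "1 10 0 -25 0 0 0" --pt "1 0 0 -30 0 0 0" --pt "1 0 0 -35 0 0 0" --pt "1 0 -40 -30 0 0 0" --pt "1 0 -40 -10 0 0 0" --pt "1 0 -40 0 0 0 0" --pt "1 0 -40 0 0 0 0" --pt "1 0 -40 0 0 0 0" --pt "1 0 -40 0 0 0 0" --pt "1 0 0 0 0 0 0" --pt "1 0 0 0 0 0 0"

```text
t: 16.68
eef_pos: [0.4569, -0.2422, 0.1511]
ee_rot: [3.14, 0.01, 3.105]
force: [-0.3, 0.7, -0.7]
width: 0.0003
gripper_force: 0.0
```

```bash
python3 -c "
from h import *
st()
f=arm.grab_frame('top'); g=arm.grab_frame('side')
a=cv2.resize(f['color'][130:290,180:360,::-1],(540,480)); b=cv2.resize(g['color'][180:320,140:350,::-1],None,fx=1,fy=1)
cv2.imwrite('pics/end.png',np.hstack([a,np.vstack([b,np.zeros((340,210,3),np.uint8)])]))"
```

```text
t 16.68 dock mm [ -96.2 -275.5  151.1] rot [3.14  0.01  3.105] F [-0.3  0.7 -0.7] w 0.0003
```

View pics/end.png

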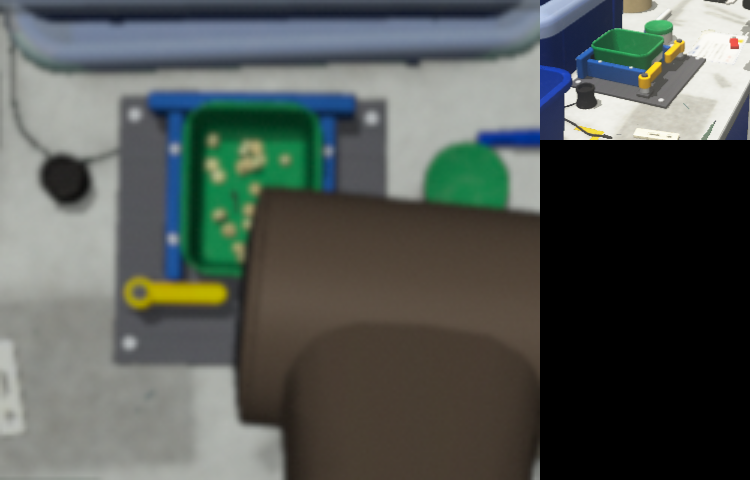

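The picture shows the bin's rear rim against the fence (y≈103) and the left arm straight across at (140–225, 293). The right arm is hidden from above, but the side view shows it shut too.

```bash
python3 -c "
from station import arm
print(arm.job_done())"
```

```text
the job is handed in; nothing more can be done
None
```

The job is handed in, with no verdict returned: the bin was pushed home until it stopped at the rear fence, both yellow arms were pressed to their stops (about 17–20 N), and the bystanders in view looked untouched; the right arm was hidden from above, so I checked it only by contact force and the side view.

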